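Build the sieve column on the shaker

ROBOT

A 6-joint arm with a two-finger parallel gripper is mounted at the origin on a cart in front of the work surface, level with it; the furniture and walls round the work are solid. World frame = base frame: x ahead of the robot, y to its left, z up, the work surface at z = 0. Lengths are in m, angles in rad, forces in N, time in s.
With the tool pointing down it reaches from about 0.35 to 0.85 m from the base axis. Payload 8.1 kg.
Tool frame: the origin (TCP) lies at the very end of the fingers, on their centre line; the grasp point (between the pads) lies 19 mm behind it; z points along the fingers, y is the line along which they close (so a half turn about z gives the same grasp; the last joint's range is limited). The gripper opens to 93 mm and grips with 3 to 60 N. Pads are 15 mm wide; open, the fingers measure 128 mm over their backs; the gripper's body (75 mm by 188 mm) begins 65 mm behind the grasp point.
Start: joints at [1.121, 0.13, 1.488, -0, 1.523, -0.085], TCP at [0.214, 0.561, 0.193] pointing down, gripper open.
Joint ranges: [-2.96, 2.96], [-0.89, 2.26], [0.02, 2.5], [-1.34, 4.48], [0, 2.73], [-2.66, 2.66]. Speed limits (rad/s): [2.39, 2.39, 2.79, 3.14, 3.14, 3.14].

INTERFACE

Orientations are given as a rotation vector (axis times angle).
In Python, from plant import read_state, eyes, workorder gives the robot as it stands. The module is installed in compiled form; this text tells all that it offers.
- The arm moves only by the tool play_rows, never from a script. Its argument "targets" is one flat list of numbers, 4 for each row, row after row: the shift along the tool's x, y, z in cm, then the turn about the tool's z in degrees. In form: [dx, dy, dz, roll, dx, dy, dz, roll, ...]. A call has 1 to 8 rows; each row is the pose to reach, as a shift and turn from the pose commanded when the call began, along the tool's axes at that moment; what a row does not reach only later rows make up. A row lasts 1/12 s, in which the tool goes at most 41.7 mm and 7.16 degrees, less where a joint would pass 70% of its speed; a pose out of reach is approached as far as the arm can. A call with a gripper value outside its range is refused whole. "grip" is the finger opening in cm, from 0 to 9.3, set as the call begins (left out, the last holds). The fingers move at their own pace and stop on an object; "grip_force" is the grip in N (left out, the last holds). Time passes only in rows, so rows that repeat a pose let the fingers close. It gives the time, the measured TCP pose, the force, the opening and the grip force at its end, in the units of the state.
- read_state(): the state, without advancing time (a new reading comes with each control period).
- eyes.read_camera(name): name is "side" or "top" or "wrist"; returns a dict with "image" (420x560x3 uint8, red, green, blue), "vfov" (degrees; the focal length in pixels is half the picture's height over the tangent of half this angle, whatever the lens; pixels are square), "cx", "cy" (the principal point, pixels), "cam_to_world" (4x4, takes a point from camera to world coordinates); the wrist camera has in their place "T_tool_cam" (4x4, takes a point from camera to tool coordinates, whose origin is the TCP and whose axes are the flange's). Camera axes: x right, y up, looking along -z (the intrinsics and any distortion apply to the point x, -y, -z); pixel columns grow to the right and rows downward; lengths in m; the calibration is good to about 2 mm. A picture is of the moment at which its call begins: read the wrist's pose just before it. There is no depth.
- workorder.close_job(): hands the job in; it is judged then, once.
The state is a dict: "t": time; "q": joint angles; "dq": joint speeds; "joint_torque": joint torques, N m; "tool_pos": TCP position; "orientation": TCP orientation; "force": force on the tool from outside, world axes, zero at the start; "wrist_torque": the same for the moment, N m; "opening": finger opening in m; "gripper_force": force on a finger pad.
Only numpy, scipy, OpenCV 4.12 (cv2) and the standard library are available. Lean on these libraries where they do the work, as an engineer would, in place of code of your own. Each camera call takes 0.05 s, during which the arm holds its last target. There are 200 camera calls.

TASK

Build the sieve column on the receiving pan of the white sieve shaker, one part at a time from the bottom up: first the blue (fine) sieve, then the yellow (medium) one, then the red (coarse) one, and last the lid with the black knob. Each part must sit upright and fully nested on the one below. Leave the two beakers and the tin that stand among them where they are.

Things in the scene. Friction and masses are not known exactly. Their poses are not given: they have to be found in the camera images.
- pan_shoulder (a point): Target: centre of the receiving pan at its shoulder, z up, 50 mm above the bench. The pan is the plain aluminium cup, 58 mm across, in the middle of the white square sieve shaker (110 x 110 mm, top 30 mm above the bench, fixed, black knob and green switch on its front). A chamfered rim 46 mm across stands 10 mm above the shoulder; a nested part's foot rests on the shoulder.
- blue_sieve_mid (a point): Fine sieve, loose, 130 g: round frame, upper half and shoulder blue, close mesh. Body 58 mm across, foot to shoulder 32 mm; above that a chamfered rim 46 mm across, 10 mm high. Underneath a socket 49 mm wide, 11 mm deep: it drops over the rim below until its foot is on that shoulder (32 mm per part). Grasp the body, finger ends above the foot. Point: on its axis, 21 mm above the foot, z up.
- yellow_sieve_mid (a point): Medium sieve, loose, 130 g: round frame, upper half and shoulder yellow, medium mesh. Body 58 mm across, foot to shoulder 32 mm; above that a chamfered rim 46 mm across, 10 mm high. Underneath a socket 49 mm wide, 11 mm deep: it drops over the rim below until its foot is on that shoulder (32 mm per part). Grasp the body, finger ends above the foot. Point: on its axis, 21 mm above the foot, z up.
- red_sieve_mid (a point): Coarse sieve, loose, 130 g: round frame, upper half and shoulder red, wide mesh. Body 58 mm across, foot to shoulder 32 mm; above that a chamfered rim 46 mm across, 10 mm high. Underneath a socket 49 mm wide, 11 mm deep: it drops over the rim below until its foot is on that shoulder (32 mm per part). Grasp the body, finger ends above the foot. Point: on its axis, 21 mm above the foot, z up.
- lid_mid (a point): Lid, loose, 110 g: plain aluminium cap 58 mm across and 21 mm high with a black round knob on top (24 mm across, widest 30 to 37 mm above the foot), 42 mm high in all. Underneath the same socket as the sieves (49 mm wide, 11 mm deep). Grasp the cap (finger ends above the foot, knob between the fingers) or the knob. Point: on its axis, 21 mm above the foot, z up.
- beaker_50_mid (a point): Bystander: small glass beaker, 46 mm diameter, 59 mm high, standing loose; the point is half-way up its axis. Leave it alone.
- beaker_100_mid (a point): Bystander: larger glass beaker, 55 mm diameter, 71 mm high, standing loose; the point is half-way up its axis. Leave it alone.
- septa_tin_mid (a point): Bystander: flat round tin, white with a red lid, 64 mm diameter, 28 mm high, loose; the point is half-way up its axis. Leave it alone. (To the left of everything listed a tall instrument fills the bench where y > 0.39 and x > 0.42; to the right a wall at y < -0.42.)

How it is judged:
By the outcome, as a careful person would: the job done as asked, in the order asked, and still so for the second after the job is handed in, with the robot touching nothing.
It also fails if it takes over 91 s, if anything falls off the work surface, if the arm or the gripper's body presses on something with over 40 N, if the wrist force passes 120 N, or if a joint passes its speed limit or range.

## Working session

There is one attempt and no reset: what is moved stays moved. The work goes in short steps, Python scripts to look and compute and a tool call to move; the robot and the scene stay as the last step left them, time stands still between calls to the robot, and variables do not carry over. Pictures are saved under pics/ and viewed, at most 14 in all, crops included, and the job is handed in when it is done.

Besides the shell and the picture viewer there is one more tool, called after ">>>" as name(argument=value, ...), one argument or row to a line, values as JSON. play_rows: Moves the arm, as the interface text tells. Its arguments: {"type":"object","properties":{"targets":{"type":"array"},"grip":{"type":"number"},"grip_force":{"type":"number"}},"required":["targets"]}

```bash
mkdir -p pics
python3 - <<'E'
from plant import read_state, eyes
import cv2,numpy as np
s=read_state();print({k:np.round(v,3).tolist() for k,v in s.items()})
for n in("top","side"):
    c=eyes.read_camera(n);cv2.imwrite(f"pics/{n}0.png",c["image"][:,:,::-1])
    print(n,{k:np.round(v,4).tolist() for k,v in c.items() if k!="image"})
E
```

```text
{'t': 0.0, 'q': [1.121, 0.131, 1.489, 0.0, 1.523, -0.085], 'dq': [0.0, -0.001, 0.001, 0.0, -0.0, -0.001], 'joint_torque': [-0.0, -55.983, -49.177, 0.077, 0.035, -0.0], 'tool_pos': [0.214, 0.56, 0.192], 'orientation': [-0.57, -3.089, 0.003], 'force': [0.982, 0.489, -0.891], 'wrist_torque': [-0.014, -0.045, 0.021], 'gripper_force': 0.0, 'opening': 0.093}
top {'vfov': 54.3192, 'cx': 281.2291, 'cy': 209.0664, 'cam_to_world': [[-0.0176, 0.9983, -0.055, 0.4836], [-0.9998, -0.0174, 0.0043, -0.0065], [0.0033, 0.055, 0.9985, 1.0783], [0.0, 0.0, 0.0, 1.0]]}
side {'vfov': 54.2177, 'cx': 283.2973, 'cy': 199.9765, 'cam_to_world': [[0.8105, -0.4915, 0.3187, 0.848], [0.5857, 0.6755, -0.4478, -0.4562], [0.0048, 0.5496, 0.8354, 0.905], [0.0, 0.0, 0.0, 1.0]]}
```

View pics/top0.png

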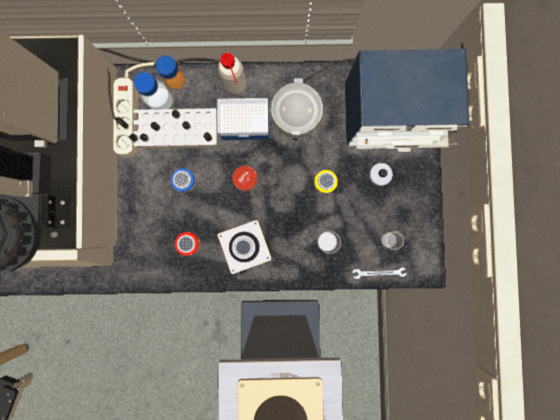

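View pics/side0.png

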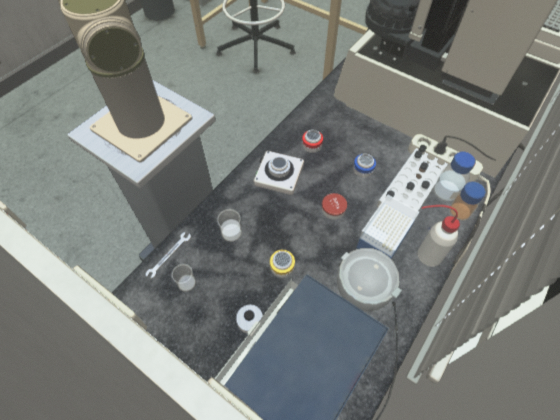

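The top view shows blue at (182,180), yellow at (326,181), red at (187,244), lid at (381,174), pan at about (244,247), tin at (245,178), and beakers at (329,242) and (392,240). Next I'll get coarse positions, triangulated where colour allows.

```bash
cat > h.py <<'E'
import numpy as np,cv2
from scipy.spatial.transform import Rotation as R
from plant import read_state, eyes
HUE={'blue':(105,130),'yellow':(22,34),'red':(0,8)}
def cam(n):
    s=read_state(); c=eyes.read_camera(n)
    if n=="wrist":
        T=np.eye(4);T[:3,:3]=R.from_rotvec(s["orientation"]).as_matrix();T[:3,3]=s["tool_pos"]
        c["cam_to_world"]=T@c["T_tool_cam"]
    return c,s
def ray(c,u,v):
    f=c["image"].shape[0]/2/np.tan(np.radians(c["vfov"]/2))
    d=c["cam_to_world"][:3,:3]@np.array([(u-c["cx"])/f,-(v-c["cy"])/f,-1]);return c["cam_to_world"][:3,3],d
def onz(c,u,v,z):
    o,d=ray(c,u,v);return o+d*(z-o[2])/d[2]
def mask(c,col,s=120,v=60):
    h=cv2.cvtColor(c["image"],cv2.COLOR_RGB2HSV);a,b=HUE[col]
    m=cv2.inRange(h,(a,s,v),(b,255,255))
    if col=='red': m|=cv2.inRange(h,(172,s,v),(180,255,255))
    return m
E
python3 - <<'E'
from h import *
t,_=cam("top");sd,_=cam("side")
for n,(u,v),(us,vs) in(("blue",(182,180),(365,162)),("yellow",(326,181),(282,262)),("red",(187,244),(313,138))):
    P=[]
    for c,(a,b) in((t,(u,v)),(sd,(us,vs))):
        m=mask(c,n);w=np.zeros_like(m);cv2.circle(w,(a,b),17,255,-1);p=cv2.findNonZero(m&w);(e,f),(A,B),_=cv2.minAreaRect(p)
        P.append(ray(c,e,f));print(n,len(p),e,f,A,B,onz(c,e,f,.033).round(4))
    (o1,d1),(o2,d2)=P;k=np.linalg.lstsq(np.c_[d1,-d2],o2-o1,rcond=None)[0];print("  tri",((o1+d1*k[0]+o2+d2*k[1])/2).round(4))
for n,u,v,z in(("lid",381,174,.03),("pan",244,246,.055),("tin",245,178,.028),("b100",329,242,.035),("b50",392,240,.03),("inst",385,148,0)):print(n,onz(t,u,v,z).round(3))
for n,u,v,z in(("lid",249,319,.03),("pan",280,166,.055)):print(n,onz(sd,u,v,z).round(3))
c,s=cam("wrist");print(c["T_tool_cam"].round(4).tolist(),c["vfov"],c["cx"],c["cy"],[k for k in c])
E
```

```text
blue 145 182.0 179.5 21.920310974121094 21.920310974121094 [0.6215 0.2422 0.033 ]
blue 82 364.1475524902344 164.56875610351562 21.14386558532715 12.686320304870605 [0.6249 0.2325 0.033 ]
  tri [0.6222 0.2448 0.0188]
yellow 191 325.5 181.0 22.0 23.0 [ 0.6113 -0.1259  0.033 ]
yellow 136 281.8896789550781 262.32415771484375 24.249282836914062 21.757915496826172 [ 0.6138 -0.1306  0.033 ]
  tri [ 0.612  -0.1272  0.0247]
red 206 186.5 243.5 23.0 23.0 [0.4576 0.2315 0.033 ]
red 108 311.92413330078125 140.28965759277344 20.200376510620117 13.623509407043457 [0.4627 0.2217 0.033 ]
  tri [0.4565 0.2345 0.0174]
lid [ 0.627 -0.27   0.03 ]
pan [0.449 0.083 0.055]
tin [0.623 0.081 0.028]
b100 [ 0.455 -0.131  0.035]
b50 [ 0.457 -0.293  0.03 ]
inst [ 0.701 -0.29   0.   ]
lid [ 0.634 -0.278  0.03 ]
pan [0.454 0.081 0.055]
[[-0.0002, 0.9614, 0.2752, 0.0757], [1.0, 0.0003, -0.0001, -0.0003], [-0.0002, 0.2752, -0.9614, -0.1918], [0.0, 0.0, 0.0, 1.0]] 58.22437335525433 278.9268873701523 213.29311643011818 ['image', 'vfov', 'cx', 'cy', 'T_tool_cam', 'cam_to_world']
```

>>> play_rows(
  targets=[-18.5, -22.8, 0, -20.9, -18.5, -22.8, 0, -20.9, -18.5, -22.8, 0, -20.9, -18.5, -22.8, 0, -20.9, -18.5, -22.8, 0, -20.9, -18.5, -22.8, 0, -20.9, -18.5, -22.8, 0, -20.9, -18.5, -22.8, 0, -20.9],
  grip=9.3,
  grip_force=25,
)

```text
t: 0.92
tool_pos: [0.3074, 0.2762, 0.1929]
orientation: [0.008, 3.14, -0.003]
force: [-1.5, -0.4, 0.1]
opening: 0.0928
gripper_force: 0.0
```

>>> play_rows(
  targets=[-31.5, -3.3, 6, 0, -31.5, -3.3, 6, 0, -31.5, -3.3, 6, 0, -31.5, -3.3, 6, 0, -31.5, -3.3, 6, 0, -31.5, -3.3, 6, 0, -31.5, -3.3, 6, 0, -31.5, -3.3, 6, 0],
)

```text
t: 1.58
tool_pos: [0.623, 0.2477, 0.1313]
orientation: [-0.001, -3.141, 0.001]
force: [0.5, 0.2, 1.4]
opening: 0.0931
gripper_force: 0.0
```

>>> play_rows(
  targets=[0, 0, 0, 0, 0, 0, 0, 0],
)

```text
t: 1.75
tool_pos: [0.6206, 0.2478, 0.1303]
orientation: [-0.002, -3.138, 0.002]
force: [-0.4, 0.1, 0.1]
opening: 0.0928
gripper_force: 0.0
```

Run:
```python
from h import *
c,s=cam("wrist");print(s["tool_pos"].round(4) if hasattr(s["tool_pos"],"round") else s["tool_pos"])
cv2.imwrite("pics/w1.png",c["image"][:,:,::-1])
```

```text
[0.6206 0.2478 0.1303]
```

View pics/w1.png

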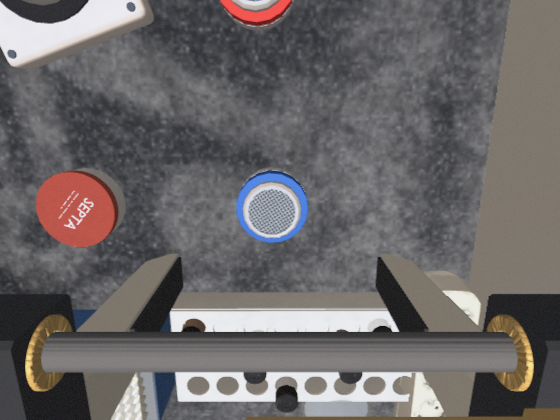

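The wrist picture shows the blue sieve at (272,205), with the tin at (78,208) and the fingers clear of both. I'll fit the shoulder circle using only the far-side edge, which is free of parallax.

```bash
cat >> h.py <<'E'
from scipy.optimize import least_squares
def fitc(P,r):
    f=lambda p:np.hypot(P[:,0]-p[0],P[:,1]-p[1])-r
    a=least_squares(f,P.mean(0),loss="soft_l1",f_scale=.0005)
    g=least_squares(lambda p:np.hypot(P[:,0]-p[0],P[:,1]-p[1])-p[2],[*a.x,r],loss="soft_l1",f_scale=.0005)
    return a.x,g.x,np.abs(a.fun).mean()
def circ(c,m,z,r,down=-0.1):
    """largest blob in mask; outer contour, half away from the camera, on plane z"""
    m=cv2.morphologyEx(m,cv2.MORPH_OPEN,np.ones((3,3)))
    k=max(cv2.findContours(m,cv2.RETR_EXTERNAL,cv2.CHAIN_APPROX_NONE)[0],key=cv2.contourArea)[:,0].astype(float)
    ctr=(k.max(0)+k.min(0))/2;rr=np.ptp(k[:,0])/2
    k=k[(k[:,1]-ctr[1])>down*rr]
    ctr=k.mean(0); P=np.array([onz(c,u,v,z)[:2] for u,v in k])
    return (ctr,)+fitc(P,r)
def go(s,p):  # world target -> tool cm, roll deg
    M=R.from_rotvec(s["orientation"]).as_matrix();d=M.T@(np.array(p)-s["tool_pos"])*100
    return d.round(2), "yaw of y",np.degrees(np.arctan2(M[1,1],M[0,1])).round(2)
def sieve(col,clip=True):
    c,s=cam("wrist");m=mask(c,col,100,50);m[:80]=0;m[300:]=0;m[:,:150]=0;m[:,420:]=0
    ctr,a,g,e=circ(c,m,.032,.0287)
    print(col,ctr.round(1),"fixed r",a.round(4),"free",g.round(4),"res",e.round(5));print("tool",s["tool_pos"].round(4),"go",go(s,[*a,.004]));return c,s,a
E
python3 -c "
from h import *
sieve('blue')"
```

```text
blue [271.  227.5] fixed r [0.6229 0.2414] free [0.6236 0.2414 0.0282] res 0.0003
tool [0.6201 0.2485 0.1317] go (array([-0.31, -0.7 , 12.77]), 'yaw of y', np.float64(89.97))
```

>>> play_rows(
  targets=[-0.3, -0.7, 3, 0, -0.3, -0.7, 7, 0, -0.3, -0.7, 10, 0, -0.3, -0.7, 12, 0, -0.3, -0.7, 12.6, 0, -0.3, -0.7, 12.6, 0, -0.3, -0.7, 12.6, 0],
)

```text
t: 2.43
tool_pos: [0.624, 0.2423, 0.0091]
orientation: [-0.001, 3.139, 0.001]
force: [-0.2, -0.4, 0.3]
opening: 0.093
gripper_force: 0.0
```

>>> play_rows(
  targets=[0, 0, 0, 0, 0, 0, 0, 0, 0, 0, 0, 0, 0, 0, 0, 0, 0, 0, 0, 0, 0, 0, 0, 0, 0, 0, 0, 0, 0, 0, 0, 0],
  grip=5,
  grip_force=25,
)

```text
t: 3.1
tool_pos: [0.6235, 0.2415, 0.0068]
orientation: [-0.0, -3.141, 0.0]
force: [0.3, -0.1, 0.6]
opening: 0.0504
gripper_force: 0.0
```

Run:
```python
from h import *
c,s=cam("wrist");cv2.imwrite("pics/w2.png",c["image"][:,:,::-1])
t,_=cam("top");print(s["opening"],s["gripper_force"])
```

```text
0.05041431055900618 0.0
```

View pics/w2.png

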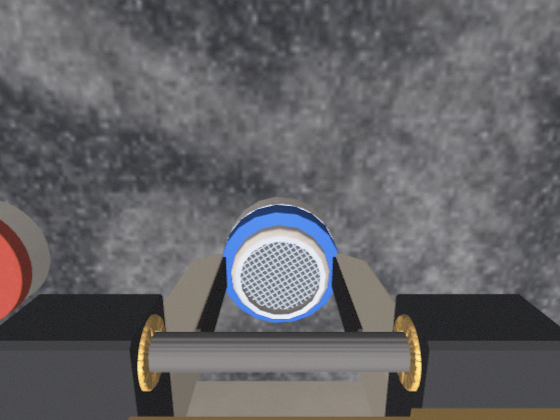

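The picture shows the sieve centred between the pads at about (280,265), yet the opening reads 50 mm with no force. A short lift will show whether it is held.

>>> play_rows(
  targets=[0, 0, -1, 0, 0, 0, -2, 0, 0, 0, -3, 0, 0, 0, -3, 0],
)

```text
t: 3.53
tool_pos: [0.6259, 0.2423, 0.0411]
orientation: [-0.0, 3.136, 0.002]
force: [0.4, -0.4, 0.2]
opening: 0.0498
gripper_force: 0.0
```

Run:
```python
from h import *
c,s=cam("wrist");cv2.imwrite("pics/w3.png",c["image"][:,:,::-1])
print(s["opening"],s["gripper_force"],s["force"])
```

```text
0.0498082111251893 0.0 [ 0.38876566 -0.41410172  0.23905075]
```

View pics/w3.png

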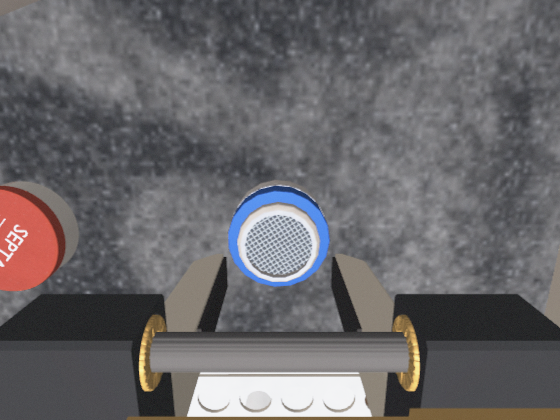

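Not held: the sieve stayed on the bench at (280,240). The finger tips appear around rows 258–285, lower in the picture than the TCP should project, so the real finger ends seem to be ~20 mm higher than the reported TCP, closing around the rim instead. I'll check this by opening, going down again and closing further at that height.

>>> play_rows(
  targets=[0, 0, 0, 0, 0, 0, 0, 0, 0, 0, 1.5, 0, 0, 0, 3, 0, 0, 0, 3.2, 0, 0, 0, 3.2, 0],
  grip=9.3,
)

```text
t: 4.08
tool_pos: [0.6208, 0.2407, 0.0011]
orientation: [-0.0, -3.136, 0.003]
force: [1.0, 0.7, -0.6]
opening: 0.0854
gripper_force: 0.0
```

>>> play_rows(
  targets=[0, 0, 0.2, 0, 0, 0, 0.4, 0, 0, 0, 0.6, 0, 0, 0, 0.6, 0],
)

```text
t: 4.42
tool_pos: [0.6237, 0.2415, -0.0011]
orientation: [0.0, 3.141, 0.0]
force: [-0.6, 0.8, 0.1]
opening: 0.0928
gripper_force: 0.0
```

>>> play_rows(
  targets=[0, 0, 0.2, 0, 0, 0, 0.4, 0, 0, 0, 0.6, 0, 0, 0, 0.6, 0],
)

```text
t: 4.75
tool_pos: [0.6232, 0.2414, -0.0076]
orientation: [-0.0, -3.141, 0.0]
force: [-0.0, -0.6, -1.4]
opening: 0.0929
gripper_force: 0.0
```

>>> play_rows(
  targets=[0, 0, 0.2, 0, 0, 0, 0.4, 0, 0, 0, 0.4, 0],
)

```text
t: 5.0
tool_pos: [0.6232, 0.2414, -0.0116]
orientation: [-0.0, -3.141, 0.0]
force: [0.7, -0.1, -0.4]
opening: 0.093
gripper_force: 0.0
```

The reported TCP is 12 mm below the bench with no contact, which confirms that the finger ends are higher than reported. Closing here.

>>> play_rows(
  targets=[0, 0, 0, 0, 0, 0, 0, 0, 0, 0, 0, 0, 0, 0, 0, 0, 0, 0, 0, 0, 0, 0, 0, 0, 0, 0, 0, 0, 0, 0, 0, 0],
  grip=5,
  grip_force=25,
)

```text
t: 5.67
tool_pos: [0.6236, 0.2416, -0.011]
orientation: [0.0, 3.141, 0.0]
force: [-0.1, 0.2, 0.7]
opening: 0.0574
gripper_force: 25.0
```

>>> play_rows(
  targets=[0, 0, -3, 0, 0, 0, -7, 0, 3, -4, -11, 0, 6, -8, -15, 0, 8, -12, -15, 0, 9.8, -15.8, -15, 0, 9.8, -15.8, -15, 0, 9.8, -15.8, -15, 0],
)

```text
t: 6.33
tool_pos: [0.5232, 0.0784, 0.14]
orientation: [-0.005, -3.141, 0.004]
force: [-0.3, 0.3, -1.0]
opening: 0.0573
gripper_force: 25.0
```

>>> play_rows(
  targets=[0, 0, 0, 0, 0, 0, 0, 0],
)

```text
t: 6.5
tool_pos: [0.5256, 0.0835, 0.139]
orientation: [0.001, 3.141, 0.001]
force: [-0.3, -0.5, -1.6]
opening: 0.0574
gripper_force: 25.0
```

Run:
```python
from h import *
c,s=cam("wrist");cv2.imwrite("pics/w4.png",c["image"][:,:,::-1])
print(s["opening"],s["gripper_force"],s["tool_pos"])
```

```text
0.057445867288004514 24.999793991446495 [0.52564122 0.0835432  0.13904174]
```

View pics/w4.png

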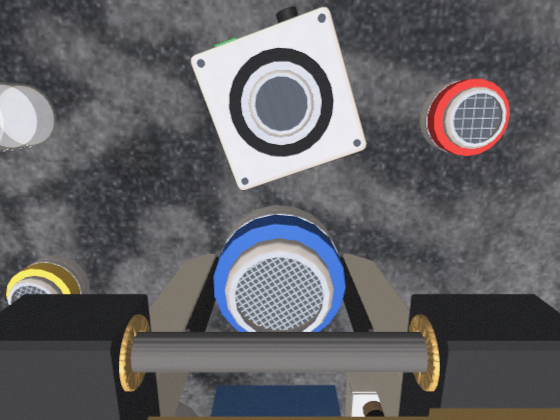

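The picture shows the sieve held straight at (280,285). The pan is at (281,102) inside its black ring, almost straight below the camera.

Run:
```python
from h import *
c,s=cam("wrist");g=cv2.cvtColor(c["image"],cv2.COLOR_RGB2GRAY)
m=np.where(g>110,255,0).astype(np.uint8)
n,l,st,ce=cv2.connectedComponentsWithStats(m)
for i in range(1,n):
    x,y,w,h,a=st[i]
    if x>228 and x+w<335 and y>45 and y+h<160 and w>40:
        b=np.where(l==i,255,0).astype(np.uint8);print(st[i])
        ctr,a_,f,e=circ(c,b,.05,.029,-9);print("pan",ctr,a_.round(4),f.round(4),e.round(5),go(s,[*a_,.0385]))
for r in range(200,262,2): print(r,c["image"][r,279].tolist(),end=' ')
P=[]
zs=s["tool_pos"][2]+.0115+.032
for r in range(214,262,4): print('\n',r,go(s,onz(c,279,r,zs))[0],end='')
```

```text
[ 240   61   82   84 3255]
pan [280.37068966 102.46551724] [0.4486 0.0845] [0.4486 0.0845 0.0286] 0.00045 (array([ 7.7 ,  0.04, 10.03]), 'yaw of y', np.float64(90.0))
200 [60, 61, 64] 202 [55, 57, 60] 204 [63, 64, 66] 206 [116, 111, 108] 208 [114, 110, 108] 210 [119, 115, 113] 212 [109, 104, 102] 214 [195, 199, 216] 216 [28, 52, 93] 218 [30, 53, 95] 220 [35, 58, 98] 222 [34, 55, 95] 224 [55, 90, 160] 226 [77, 131, 226] 228 [79, 132, 227] 230 [78, 130, 226] 232 [78, 131, 226] 234 [74, 128, 225] 236 [76, 131, 226] 238 [101, 111, 128] 240 [118, 114, 112] 242 [147, 141, 137] 244 [189, 181, 175] 246 [197, 188, 182] 248 [205, 196, 189] 250 [214, 207, 206] 252 [219, 223, 232] 254 [223, 225, 235] 256 [218, 221, 231] 258 [166, 172, 182] 260 [173, 180, 191] 
 214 [ 3.32 -0.05 -4.35]
 218 [ 3.14 -0.05 -4.35]
 222 [ 2.97 -0.05 -4.35]
 226 [ 2.8  -0.05 -4.35]
 230 [ 2.63 -0.05 -4.35]
 234 [ 2.45 -0.05 -4.35]
 238 [ 2.27 -0.05 -4.35]
 242 [ 2.1  -0.05 -4.35]
 246 [ 1.92 -0.05 -4.35]
 250 [ 1.74 -0.05 -4.35]
 254 [ 1.56 -0.05 -4.35]
 258 [ 1.38 -0.05 -4.35]
```

>>> play_rows(
  targets=[3, 0, 0, 0, 6, 0, 3, 0, 7.7, 0, 6, 0, 7.7, 0, 7.8, 0, 7.7, 0, 8.2, 0, 7.7, 0, 8.6, 0, 7.7, 0, 8.8, 0, 7.7, 0, 8.8, 0],
)

```text
t: 7.27
tool_pos: [0.45, 0.0839, 0.052]
orientation: [-0.001, 3.14, 0.0]
force: [0.2, -0.1, -1.0]
opening: 0.0577
gripper_force: 25.0
```

>>> play_rows(
  targets=[0, 0, 0.3, 0, 0, 0, 0.6, 0, 0, 0, 0.9, 0, 0, 0, 1.1, 0, 0, 0, 1.2, 0, 0, 0, 1.2, 0],
)

```text
t: 7.77
tool_pos: [0.4486, 0.0838, 0.039]
orientation: [0.0, 3.141, 0.001]
force: [0.1, 2.0, -1.6]
opening: 0.0575
gripper_force: 25.0
```

>>> play_rows(
  targets=[0, 0, 0.1, 0, 0, 0, 0.1, 0],
)

```text
t: 7.93
tool_pos: [0.4487, 0.0837, 0.0389]
orientation: [-0.0, 3.141, 0.0]
force: [-4.6, 2.3, 8.2]
opening: 0.0574
gripper_force: 25.0
```

>>> play_rows(
  targets=[0, 0, 0, 0, 0, 0, 0, 0, 0, 0, 0, 0, 0, 0, 0, 0, 0, 0, -3, 0, 0, 0, -7, 0, 0, 0, -10, 0, -3, -3, -10, 0],
  grip=9.3,
)

```text
t: 8.6
tool_pos: [0.4802, 0.0576, 0.1462]
orientation: [-0.006, 3.131, 0.004]
force: [1.2, 0.2, 1.2]
opening: 0.0928
gripper_force: 0.0
```

>>> play_rows(
  targets=[-13.3, -18, 0, 0, -13.3, -18, 0, 0, -13.3, -18, 0, 0, -13.3, -18, 0, 0, -13.3, -18, 0, 0, -13.3, -18, 0, 0, -13.3, -18, 0, 0, -13.3, -18, 0, 0],
)

```text
t: 9.27
tool_pos: [0.6107, -0.1266, 0.1371]
orientation: [-0.003, -3.14, -0.001]
force: [-1.6, 0.4, -0.8]
opening: 0.0931
gripper_force: 0.0
```

Run:
```python
from h import *
c,s,a=sieve('yellow')
t,_=cam("top");cv2.imwrite("pics/a5.png",cv2.resize(np.vstack([c["image"],t["image"]])[:,:,::-1],None,fx=.7,fy=.7))
```

```text
yellow [277.1 224.9] fixed r [ 0.613  -0.1286] free [ 0.613  -0.1286  0.0286] res 0.00022
tool [ 0.6107 -0.1266  0.1371] go (array([-0.25, -0.21, 13.31]), 'yaw of y', np.float64(89.9))
```

View pics/a5.png

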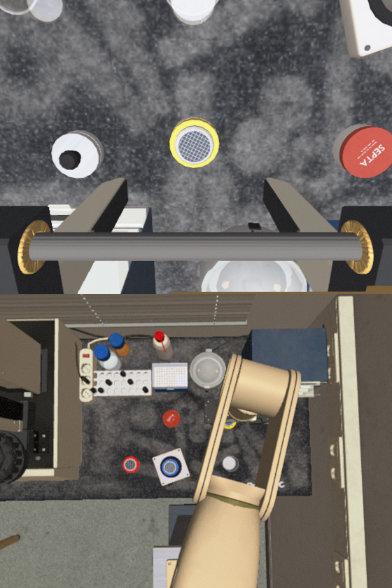

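The picture shows the yellow sieve under the tool, and the blue sieve on the pan in the top view. Grasping yellow.

>>> play_rows(
  targets=[-0.2, -0.2, 3, 0, -0.2, -0.2, 7, 0, -0.2, -0.2, 11, 0, -0.2, -0.2, 13.5, 0, -0.2, -0.2, 14.5, 0, -0.2, -0.2, 14.9, 0, -0.2, -0.2, 14.9, 0],
)

```text
t: 9.95
tool_pos: [0.6129, -0.1271, -0.0107]
orientation: [0.001, -3.141, -0.0]
force: [0.1, -0.6, -0.6]
opening: 0.0929
gripper_force: 0.0
```

>>> play_rows(
  targets=[0, 0, 0, 0, 0, 0, 0, 0, 0, 0, 0, 0, 0, 0, 0, 0, 0, 0, 0, 0, 0, 0, 0, 0, 0, 0, 0, 0],
  grip=5,
)

```text
t: 10.53
tool_pos: [0.6133, -0.1281, -0.0105]
orientation: [0.0, 3.141, -0.0]
force: [0.3, -0.1, 3.1]
opening: 0.0577
gripper_force: 25.0
```

>>> play_rows(
  targets=[0, 0, -3, 0, 0, 0, -7, 0, 1, 3, -11, 0, 3, 6.5, -15, 0, 5, 10, -17, 0, 6.5, 14, -19, 0, 8, 18, -19, 0, 8.8, 21.2, -19, 0],
)

```text
t: 11.2
tool_pos: [0.5315, 0.0645, 0.1792]
orientation: [0.002, 3.138, 0.0]
force: [0.2, -0.5, -1.4]
opening: 0.0574
gripper_force: 25.0
```

>>> play_rows(
  targets=[0, 0, 0, 0, 0, 0, 0, 0, 0, 0, 0, 0],
)

```text
t: 11.45
tool_pos: [0.5314, 0.0635, 0.1765]
orientation: [0.002, -3.141, 0.001]
force: [-0.3, -0.8, -1.4]
opening: 0.0576
gripper_force: 25.0
```

```bash
cat >> h.py <<'E'
def check(below,held,zsh,cz):
    c,s=cam("wrist");m=mask(c,below,100,50);m[190:]=0;m[:,:150]=0;m[:,420:]=0
    ctr,a,g,e=circ(c,m,zsh,.0287,-9)
    print(below,ctr.round(1),a.round(4),g.round(4),e.round(5),"tool",s["tool_pos"].round(4),"go",go(s,[*a,cz]))
    if held:
        v=c["image"][190:300,279].max(1).astype(int); sat=mask(c,held,100,180)[190:300,279]
        r=190+np.argmax(sat>0);print("held near edge row",r,"rel",go(s,onz(c,279,r,s["tool_pos"][2]+.0435))[0])
    return c,s
E
python3 -c "
from h import *
c,s=check('blue','yellow',.082,.0705)
print(s['opening'],c['image'][200:240:2,279].tolist())"
```

```text
blue [307.   94.2] [0.4485 0.0833] [0.4485 0.0833 0.0287] 0.00019 tool [0.5314 0.0635 0.1765] go (array([ 8.28,  1.99, 10.6 ]), 'yaw of y', np.float64(90.06))
held near edge row 225 rel [ 2.84 -0.05 -4.35]
0.05758338018239629 [[82, 83, 87], [80, 79, 82], [90, 90, 93], [111, 105, 104], [118, 112, 110], [118, 112, 110], [114, 108, 104], [166, 164, 167], [131, 105, 45], [132, 107, 47], [132, 107, 48], [134, 110, 52], [176, 151, 66], [244, 239, 112], [244, 239, 113], [244, 239, 112], [244, 239, 112], [244, 239, 112], [244, 239, 111], [164, 154, 102]]
```

>>> play_rows(
  targets=[4, 1, 0, 0, 7.5, 2, 0, 0, 8.3, 2, 3, 0, 8.3, 2, 6.5, 0, 8.3, 2, 8.5, 0, 8.3, 2, 9, 0, 8.3, 2, 9, 0],
)

```text
t: 12.08
tool_pos: [0.447, 0.0823, 0.0847]
orientation: [-0.003, -3.137, 0.001]
force: [-0.5, 1.1, -0.5]
opening: 0.0578
gripper_force: 25.0
```

>>> play_rows(
  targets=[0, 0, 0.3, 0, 0, 0, 0.6, 0, 0, 0, 0.9, 0, 0, 0, 1.2, 0, 0, 0, 1.5, 0, 0, 0, 1.6, 0, 0, 0, 1.6, 0],
)

```text
t: 12.67
tool_pos: [0.4489, 0.0836, 0.0714]
orientation: [-0.0, 3.141, -0.0]
force: [-2.4, 0.2, 3.1]
opening: 0.0573
gripper_force: 25.0
```

>>> play_rows(
  targets=[0, 0, 0, 0, 0, 0, 0, 0, 0, 0, 0, 0, 0, 0, 0, 0, 0, 0, -3, 0, 0, 0, -7, 0, 0, 0, -9, 0, 0, 2, -9, 0],
  grip=9.3,
)

```text
t: 13.33
tool_pos: [0.4521, 0.1021, 0.1668]
orientation: [0.003, 3.133, -0.001]
force: [0.4, 0.6, -0.0]
opening: 0.0927
gripper_force: 0.0
```

>>> play_rows(
  targets=[-0.9, 4, 0, 0, -0.9, 8, 1, 0, -0.9, 12.9, 2, 0, -0.9, 12.9, 2, 0, -0.9, 12.9, 2, 0, -0.9, 12.9, 2, 0],
)

```text
t: 13.83
tool_pos: [0.4572, 0.2324, 0.1404]
orientation: [0.003, -3.141, 0.002]
force: [-0.7, 0.3, -0.1]
opening: 0.0932
gripper_force: 0.0
```

Run:
```python
from h import *
c,s,a=sieve('red')
```

```text
red [278.2 223. ] fixed r [0.459  0.2309] free [0.459  0.2309 0.0287] res 0.00023
tool [0.4572 0.2324 0.1404] go (array([-0.2 , -0.13, 13.64]), 'yaw of y', np.float64(90.1))
```

>>> play_rows(
  targets=[-0.2, -0.1, 3, 0, -0.2, -0.1, 7, 0, -0.2, -0.1, 11, 0, -0.2, -0.1, 13.5, 0, -0.2, -0.1, 14.6, 0, -0.2, -0.1, 15.1, 0, -0.2, -0.1, 15.1, 0],
)

```text
t: 14.47
tool_pos: [0.4599, 0.2306, -0.0101]
orientation: [-0.002, -3.141, 0.0]
force: [-0.1, 0.1, 0.1]
opening: 0.0933
gripper_force: 0.0
```

>>> play_rows(
  targets=[0, 0, 0, 0, 0, 0, 0, 0, 0, 0, 0, 0, 0, 0, 0, 0, 0, 0, 0, 0, 0, 0, 0, 0, 0, 0, 0, 0],
  grip=5,
)

```text
t: 15.05
tool_pos: [0.4599, 0.2318, -0.0097]
orientation: [-0.0, 3.141, 0.0]
force: [-0.8, 0.0, 3.9]
opening: 0.0578
gripper_force: 25.0
```

>>> play_rows(
  targets=[0, 0, -4, 0, 0, 0, -8, 0, 0, 0, -12, 0, 0, 0, -16, 0, -2, -2, -19, 0, -4, -5, -21, 0, -6.7, -8, -21.5, 0, -6.7, -11, -21.5, 0],
)

```text
t: 15.72
tool_pos: [0.5305, 0.1202, 0.207]
orientation: [-0.001, 3.136, 0.0]
force: [1.1, 0.1, -2.4]
opening: 0.0574
gripper_force: 25.0
```

>>> play_rows(
  targets=[0, -3.7, 0, 0, 0, -3.7, 0, 0, 0, -3.7, 0, 0, 0, -3.7, 0, 0],
)

```text
t: 16.05
tool_pos: [0.5262, 0.0848, 0.2043]
orientation: [-0.001, -3.141, -0.001]
force: [-0.1, -0.1, -1.8]
opening: 0.0575
gripper_force: 25.0
```

```bash
python3 -c "
from h import *
c,s=check('yellow','red',.114,.104)
print(s['opening'],s['force'])"
```

```text
yellow [277.1 102.1] [0.4489 0.0831] [0.4489 0.0831 0.0287] 0.00019 tool [0.5262 0.0848 0.2043] go (array([ 7.72, -0.18, 10.04]), 'yaw of y', np.float64(89.95))
held near edge row 222 rel [ 2.97 -0.05 -4.35]
0.05751749103211495 [-0.14852726 -0.11720943 -1.77614434]
```

>>> play_rows(
  targets=[4, -0.1, 0, 0, 7, -0.1, 0, 0, 7.6, -0.1, 3, 0, 7.6, -0.1, 6, 0, 7.6, -0.1, 8, 0, 7.6, -0.1, 8.5, 0, 7.6, -0.1, 8.5, 0],
)

```text
t: 16.68
tool_pos: [0.4488, 0.0846, 0.1181]
orientation: [0.003, -3.138, 0.0]
force: [0.1, -0.7, -0.8]
opening: 0.0572
gripper_force: 25.0
```

>>> play_rows(
  targets=[0, 0, 0.3, 0, 0, 0, 0.6, 0, 0, 0, 0.9, 0, 0, 0, 1.2, 0, 0, 0, 1.5, 0, 0, 0, 1.6, 0, 0, 0, 1.6, 0],
)

```text
t: 17.27
tool_pos: [0.4508, 0.0836, 0.1042]
orientation: [0.0, 3.141, 0.0]
force: [-0.9, 0.1, 2.7]
opening: 0.0576
gripper_force: 25.0
```

>>> play_rows(
  targets=[0, 0, 0, 0, 0, 0, 0, 0, 0, 0, 0, 0, 0, 0, 0, 0, 0, 0, -3, 0, 0, 0, -7, 0, 0, 0, -8, 0, -1, -3, -8, 0],
  grip=9.3,
)

```text
t: 17.93
tool_pos: [0.4627, 0.0568, 0.1886]
orientation: [-0.006, 3.134, 0.004]
force: [0.1, -0.3, -0.7]
opening: 0.0932
gripper_force: 0.0
```

>>> play_rows(
  targets=[-17, -32.5, 2, 0, -17, -32.5, 3, 0, -17, -32.5, 4, 0, -17, -32.5, 4, 0, -17, -32.5, 4, 0, -17, -32.5, 4, 0, -17, -32.5, 4, 0, -17, -32.5, 4, 0],
)

```text
t: 18.6
tool_pos: [0.6148, -0.2421, 0.1476]
orientation: [0.0, 3.141, -0.0]
force: [1.3, 0.4, -0.1]
opening: 0.0932
gripper_force: 0.0
```

>>> play_rows(
  targets=[0, 0, 0, 0, 0, 0, 0, 0, 0, 0, 0, 0],
)

```text
t: 18.85
tool_pos: [0.6139, -0.2397, 0.1475]
orientation: [-0.001, -3.141, -0.001]
force: [-0.2, -0.0, 0.5]
opening: 0.093
gripper_force: 0.0
```

Run:
```python
from h import *
c,s=cam("wrist");print(s["tool_pos"]);t,_=cam("top")
cv2.imwrite("pics/a6.png",cv2.resize(np.vstack([c["image"],t["image"]])[:,:,::-1],None,fx=.7,fy=.7))
g=cv2.cvtColor(c["image"],cv2.COLOR_RGB2GRAY);m=np.where(g>140,255,0).astype(np.uint8)
print(cv2.connectedComponentsWithStats(m)[2][1:][lambda:0] if 0 else [x.tolist() for x in cv2.connectedComponentsWithStats(m)[2] if x[4]>500])
```

```text
[ 0.6138589  -0.23974074  0.14752983]
[[0, 0, 560, 420, 205399], [171, 0, 67, 29, 1246], [388, 0, 102, 34, 2221], [208, 182, 66, 65, 2681], [159, 280, 193, 52, 6889], [42, 356, 475, 12, 4527], [118, 372, 224, 33, 7056], [412, 377, 35, 40, 822], [111, 407, 51, 13, 617], [179, 407, 181, 13, 1954]]
```

View pics/a6.png

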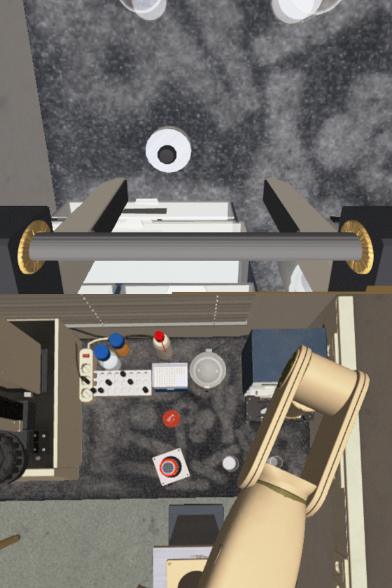

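The picture shows the lid at (240,214). The instrument's white front begins at about row 280, and the column on the pan is topped by red.

Run:
```python
from h import *
c,s=cam("wrist");g=cv2.cvtColor(c["image"],cv2.COLOR_RGB2GRAY);m=np.where(g>130,255,0).astype(np.uint8)
m[:150]=0;m[262:]=0;m[:,:180]=0;m[:,300:]=0
ctr,a,f,e=circ(c,m,.021,.0287);print(a.round(4),f.round(4),e.round(5),s["tool_pos"].round(4),go(s,[*a,-.0105]))
print([onz(c,256,282,z).round(3).tolist() for z in(0,.05,.1)])
```

```text
[ 0.6306 -0.2744] [ 0.6308 -0.2744  0.0285] 0.00024 [ 0.6143 -0.2389  0.1491] (array([-1.6 , -3.54, 15.96]), 'yaw of y', np.float64(90.06))
[[0.707, -0.262, 0.0], [0.682, -0.259, 0.05], [0.658, -0.256, 0.1]]
```

>>> play_rows(
  targets=[-1.6, -3.5, 1, 0, -1.6, -3.5, 4.5, 0, -1.6, -3.5, 8.5, 0, -1.6, -3.5, 12, 0, -1.6, -3.5, 14.5, 0, -1.6, -3.5, 15.5, 0, -1.6, -3.5, 16, 0, -1.6, -3.5, 16, 0],
)

```text
t: 19.67
tool_pos: [0.6303, -0.2744, -0.0113]
orientation: [-0.001, 3.141, -0.0]
force: [0.2, 0.6, -0.0]
opening: 0.0929
gripper_force: 0.0
```

>>> play_rows(
  targets=[0, 0, 0, 0, 0, 0, 0, 0, 0, 0, 0, 0, 0, 0, 0, 0, 0, 0, 0, 0, 0, 0, 0, 0, 0, 0, 0, 0],
  grip=5,
)

```text
t: 20.25
tool_pos: [0.6303, -0.2751, -0.0114]
orientation: [0.0, 3.141, -0.0]
force: [-0.6, 0.9, 4.1]
opening: 0.0574
gripper_force: 25.0
```

>>> play_rows(
  targets=[0, 0, -4, 0, 0, 0, -8, 0, 0, 0, -12, 0, 0, 0, -16, 0, 1, 3, -18, 0, 2, 6, -20, 0, 3, 9, -22, 0, 4, 12, -24, 0],
)

```text
t: 20.92
tool_pos: [0.5892, -0.154, 0.2286]
orientation: [-0.001, -3.141, -0.0]
force: [1.0, -1.4, 0.0]
opening: 0.0571
gripper_force: 25.0
```

>>> play_rows(
  targets=[1.5, 4, 0, 0, 2.5, 8, 0, 0, 3.5, 12, 0, 0, 4.5, 15, 0, 0, 5.5, 19, 0, 0, 6.4, 22, 0, 0, 6.4, 23.9, -0.6, 0, 6.4, 23.9, -0.6, 0],
)

```text
t: 21.58
tool_pos: [0.5256, 0.0877, 0.2349]
orientation: [-0.006, 3.141, 0.002]
force: [0.6, 0.2, -1.6]
opening: 0.0573
gripper_force: 25.0
```

>>> play_rows(
  targets=[0, 0, 0, 0, 0, 0, 0, 0, 0, 0, 0, 0],
)

```text
t: 21.83
tool_pos: [0.5261, 0.0829, 0.2336]
orientation: [-0.002, -3.141, 0.001]
force: [0.1, -0.5, -1.8]
opening: 0.057
gripper_force: 25.0
```

```bash
python3 -c "
from h import *
c,s=check('red',None,.146,.1346)
print(s['opening'],s['force'])
for r in range(200,262,2): print(r,c['image'][r,279].tolist(),go(s,onz(c,279,r,s['tool_pos'][2]+.0114+.021))[0][0])
cv2.imwrite('pics/w7.png',c['image'][:,:,::-1])"
```

```text
red [280.  103.9] [0.4499 0.0832] [0.4499 0.0832 0.0283] 0.00043 tool [0.5261 0.0829 0.2336] go (array([7.61, 0.03, 9.9 ]), 'yaw of y', np.float64(89.93))
0.0569508627565268 [ 0.05365292 -0.4754165  -1.83699243]
200 [77, 79, 84] 3.63
202 [58, 61, 64] 3.54
204 [58, 61, 66] 3.45
206 [70, 70, 76] 3.36
208 [122, 116, 113] 3.27
210 [122, 115, 112] 3.18
212 [143, 139, 136] 3.09
214 [118, 115, 110] 2.99
216 [123, 116, 114] 2.9
218 [141, 136, 132] 2.81
220 [224, 227, 236] 2.72
222 [225, 228, 237] 2.63
224 [226, 230, 238] 2.53
226 [229, 232, 239] 2.44
228 [228, 231, 239] 2.35
230 [228, 230, 238] 2.25
232 [225, 229, 238] 2.16
234 [224, 227, 237] 2.07
236 [226, 229, 237] 1.97
238 [225, 228, 237] 1.88
240 [224, 227, 236] 1.78
242 [223, 227, 236] 1.69
244 [224, 228, 237] 1.59
246 [227, 230, 238] 1.49
248 [227, 230, 238] 1.4
250 [226, 230, 238] 1.3
252 [225, 229, 237] 1.2
254 [222, 225, 234] 1.11
256 [218, 222, 232] 1.01
258 [221, 224, 234] 0.91
260 [221, 225, 234] 0.81
```

View pics/w7.png

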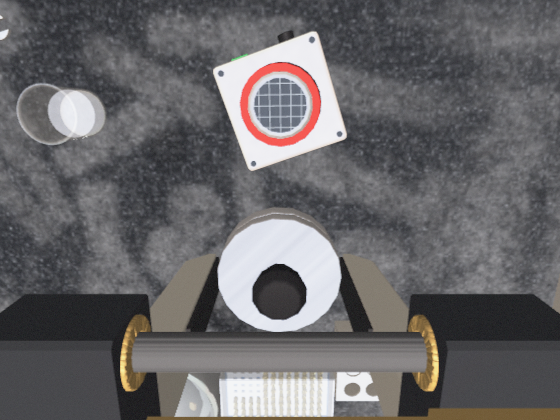

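The picture shows the lid held level at (280,275) and the column topped by red at (280,104), with the beaker undisturbed. Placing the lid.

>>> play_rows(
  targets=[4, 0, 0, 0, 7, 0, 0, 0, 7.6, 0, 3, 0, 7.6, 0, 6, 0, 7.6, 0, 8, 0, 7.6, 0, 8.4, 0, 7.6, 0, 8.4, 0],
)

```text
t: 22.47
tool_pos: [0.4489, 0.0832, 0.1484]
orientation: [-0.002, -3.138, 0.001]
force: [0.0, -0.5, -0.2]
opening: 0.0571
gripper_force: 25.0
```

>>> play_rows(
  targets=[0, 0, 0.3, 0, 0, 0, 0.6, 0, 0, 0, 0.9, 0, 0, 0, 1.2, 0, 0, 0, 1.4, 0, 0, 0, 1.6, 0, 0, 0, 1.6, 0],
)

```text
t: 23.05
tool_pos: [0.4506, 0.0841, 0.1345]
orientation: [-0.0, 3.141, 0.0]
force: [0.6, 1.1, 1.1]
opening: 0.0569
gripper_force: 25.0
```

>>> play_rows(
  targets=[0, 0, 0.1, 0, 0, 0, 0.1, 0],
)

```text
t: 23.22
tool_pos: [0.4509, 0.0841, 0.1344]
orientation: [-0.0, 3.14, 0.0]
force: [-1.9, -1.3, 7.7]
opening: 0.0572
gripper_force: 25.0
```

>>> play_rows(
  targets=[0, 0, 0, 0, 0, 0, 0, 0, 0, 0, 0, 0, 0, 0, 0, 0, 0, 0, -3, 0, 0, 0, -7, 0, 0, 0, -9, 0, -3, 0, -9, 0],
  grip=9.3,
)

```text
t: 23.88
tool_pos: [0.4812, 0.0846, 0.2303]
orientation: [-0.001, 3.132, 0.001]
force: [-0.3, 0.5, 1.6]
opening: 0.0928
gripper_force: 0.0
```

>>> play_rows(
  targets=[-5, -12, 0, 0, -5, -12, 0, 0, -5, -12, 0, 0, -5, -12, 0, 0, -5, -12, 0, 0, -5, -12, 0, 0],
)

```text
t: 24.38
tool_pos: [0.5298, -0.036, 0.2225]
orientation: [-0.002, -3.14, -0.001]
force: [-1.1, -0.2, 0.0]
opening: 0.093
gripper_force: 0.0
```

Run:
```python
from h import *
sd,_=cam("side");w,_=cam("wrist")
cr=cv2.resize(sd["image"][90:230,200:400],None,fx=2.8,fy=2.8,interpolation=cv2.INTER_CUBIC)
t,_=cam("top")
cv2.imwrite("pics/a8.png",cv2.resize(np.vstack([cr[:392],w["image"][:,:560]])[:,:,::-1],None,fx=.7,fy=.7))
print(_["t"])
```

```text
24.4833
```

View pics/a8.png

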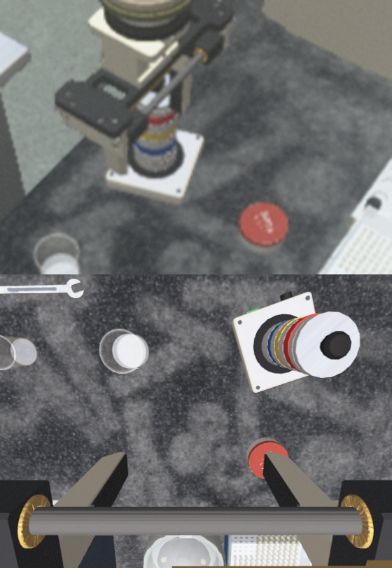

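The picture shows the column upright, with the blue, yellow and red bands evenly spaced and the lid on top. The beakers and tin have not moved, and the gripper is clear.

```bash
python3 -c "
from plant import workorder;print(workorder.close_job())"
```

```text
the job is handed in; nothing more can be done
None
```

The sieve column (blue, yellow, red, lid) is built and nested on the pan, the beakers and tin were left where they stood, and the job was handed in at about 24.5 s of the 91 s allowed.

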